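Screw down the loose cap in the slant rack

ROBOT

A 7-joint arm with a two-finger parallel gripper is mounted at the origin on a cart in front of the work surface, level with it; the furniture and walls round the work are solid. World frame = base frame: x ahead of the robot, y to its left, z up, the work surface at z = 0. Lengths are in m, angles in rad, forces in N, time in s.
With the tool pointing down it reaches from about 0.425 to 0.875 m from the base axis. Payload 4.7 kg.
Tool frame: the origin (TCP) lies between the finger pads; the fingertips stand 25 mm ahead of it and the grasp point (between the pads) lies 6 mm ahead of it (manip.tip_extent is the distance from the TCP to the fingertips, in m); z points along the fingers, x is the direction in which the jaws open and shut, and the axes are right-handed (so a half turn about z gives the same grasp; the last joint's range is limited). The gripper opens to 87 mm and grips with 3 to 60 N. Pads are 19 mm wide; open, the fingers measure 117 mm over their backs; the gripper's body (75 mm by 190 mm) begins 51 mm behind the grasp point.
Start: joints at [-1.306, 0.321, -0.07, 1.45, 0.023, 1.371, -0.057], TCP at [0.161, 0.63, 0.248] pointing down, gripper open.
Joint ranges: [-2.86, 2.86], [-0.3, 2.09], [-1.38, 1.24], [0.06, 2.45], [-1.56, 4.7], [0.09, 2.05], [-2.69, 2.69]. Speed limits (rad/s): [2.57, 2.57, 3.14, 3.14, 3.14, 3.14, 3.14].

INTERFACE

Orientations are given as a unit quaternion [w, x, y, z].
In Python, from plant import manip gives the robot as it stands.
- The arm moves only by the tool step_arm, never from a script. Its argument "deltas" is a list of rows, each a list of 7 numbers: the shift along the world's x, y, z in units of 10 cm (1.0 is 10 cm), then the turn, a rotation vector about the world's x, y, z in units of 180 degrees (1.0 is 180 degrees), then the opening, from -1 (shut) to 1 (fully open). A call has 1 to 12 rows; each row is the pose to reach, as a shift and turn from the pose commanded when the call began, turning the shorter way round; what a row does not reach only later rows make up. A row lasts 1/12 s, in which the tool goes at most 41.7 mm and 7.16 degrees, less where a joint would pass 70% of its speed; a pose out of reach is approached as far as the arm can. A call with a number of a shift or a turn outside -1 to 1 is refused whole. A call with a gripper value outside its range is refused whole. The fingers move at their own pace and stop on an object; "newtons" is the grip in N (left out, the last holds). Time passes only in rows, so rows that repeat a pose let the fingers close. It gives the time, the measured TCP pose, the force and the opening at its end, in the units of the state.
- manip.get_state(): the state, without advancing time (a new reading comes with each control period).
- manip.grab_frame(name): name is "side" or "top"; returns the picture (384x512x3 uint8, red, green, blue); there is no depth.
- manip.camera_model(name): a dict with "camera_matrix" (3x3 intrinsics, pixels), "R" (3x3) and "t" (3): a world point X has camera coordinates R X + t. Camera axes: x right, y down, z forward; pixel columns grow to the right and rows downward; lengths in m; the calibration is good to about 2 mm. A picture is of the moment at which its call begins. camera_model takes no time and is no camera call.
- manip.close_job(): hands the job in, once; it reports no verdict.
Trained networks look in the newest picture that a camera, given by its name, has taken for a name from the list of things; names that differ only in an ending like _2 or _b are one class to them, and where a whole thing is asked for, a point or a joint stands for the part that bears it (a point fixed in the world has none). Each returns a list of dicts, best first, with "p" (0 to 1); they miss things now and then, are a little off and sometimes report something else, mostly with a low value. They report only what shows in the picture. A call takes as long as a camera call.
- manip.masks_of(camera, thing): "region" (384x512 bool, what is visible of it) and "bbox" ([centre column, centre row, width, height] in pixels, round what is visible of it).
The state is a dict: "clock": time; "qpos": joint angles; "qd": joint speeds; "effort": joint torques, N m; "position": TCP position; "tcp_rot": TCP orientation; "force": force on the tool from outside, world axes, zero at the start; "wrist_torque": the same for the moment, N m; "width": finger opening in m.
Only numpy, scipy, OpenCV 4.12 (cv2) and the standard library are available. Lean on these libraries where they do the work, as an engineer would, in place of code of your own. Each camera call takes 0.05 s, during which the arm holds its last target.

TASK

The agar in the three capped tubes in the slanting rack has set, and one of the white screw caps is still standing loose, a few millimetres up its thread. Screw that cap down clockwise until it is fully home on its tube, let go of it, and leave the other two caps tight and the things round the rack where they are.

Things in the scene. Friction and masses are not known exactly. Their poses are not given: they have to be found in the camera images.
- slant_rack: Fixed aluminium rack, 96 mm deep, 170 wide, 64 high. Origin: centre of its underside; z up, y along the row of three tubes (62 mm apart, at y = -62, 0, +62). The tubes lean 30 degrees from vertical towards -x (the caps' side): their axes point out along (-0.5, 0, 0.866) of this frame. They cannot turn or come out. The holed plate round them lies 30 mm below a tight cap's underside, along the tube.
- cap_a_top (a point): Centre of the top face of the loose cap: white, round, finely ribbed, 31 mm in diameter, 18 high, on a clear 28 mm wide tube with amber agar in it. Its tube may be at any of the three places. z axis: along the tube, out of the cap; x and y turn with the cap. When home this point is 91 mm above the bench, at x = -31 mm in the rack's frame.
- cap_b_top (a point): Centre of the top face of the second cap, same size and look, on an identical tube; this cap is already tight. Axes as for cap_a_top.
- cap_c_top (a point): Centre of the top face of the third cap, same size and look, on an identical tube; this cap is already tight. Axes as for cap_a_top.
- cap_a (a joint): Angle of the loose cap on its right-hand thread (rad): 0 = fully home on a hard stop; grows as it is unscrewed (anticlockwise, seen looking down on the cap). Starts at 9 to 11.5 rad (1.4 to 1.8 turns). 4 mm of travel per turn, so it stands 5.7 to 7.4 mm high with the threaded neck showing. Friction about 0.05 N m; it stays where it is left; pushing alone does not move it.
- cap_b (a joint): The same for the second cap; starts at 0 (tight).
- cap_c (a joint): The same for the third cap; starts at 0 (tight).
- by_stain_bottle_a: Brown glass bottle, 52 mm wide and 105 mm high, standing loose behind the rack. Origin: centre of its underside.
- by_vial_1: Small brown vial, 27 mm wide and 45 mm high, standing loose in front of the rack, to the left. Origin: centre of its underside.
- by_vial_3: A second vial of the same size, standing loose in front of the rack, to the left. Origin: centre of its underside.
- by_marker_1: Black marker pen, 130 mm long, 13 mm thick, lying on the bench in front of the rack. Origin: on its underside at mid-length.

How it is judged:
At the end, for the whole second after the job is handed in: The loose cap is screwed home to within 0.35 rad (20 degrees, about 0.2 mm) of its stop and is still, and the other two caps are within 0.35 rad of tight (value of joint each of cap_a, cap_b, cap_c below 0.35 rad and velocity of joint cap_a between -0.1 and 0.1 rad/s); the robot touches nothing.
It fails at once if a bottle, vial or the pen beside the rack is moved by more than 30 mm (distance of any of by_stain_bottle_a, by_vial_1, by_vial_3, by_marker_1 from where it was at the start of the episode above 0.03 m).
It fails at once if a tight cap is turned open by more than half a turn (value of joint any of cap_b, cap_c above 3.1 rad).
It also fails if it takes over 72 s, if anything falls off the work surface, if the arm or the gripper's body presses on something with over 40 N, if the wrist force passes 120 N, or if a joint passes its speed limit or range.

## Working session

There is one attempt and no reset: what is moved stays moved. The work goes in short steps, Python scripts to look and compute and a tool call to move; the robot and the scene stay as the last step left them, time stands still between calls to the robot, and variables do not carry over. Pictures are saved under pics/ and viewed, and the job is handed in when it is done.

Besides the shell and the picture viewer there is one more tool, called after "Call:" as name([rows], argument=value, ...), one row to a line, values as JSON. step_arm: Moves the arm, as the interface text tells. Shifts and turns lie within -1 to 1; 1 stands for 10 cm of shift or 180 degrees of turn. Its arguments: {"type":"object","properties":{"deltas":{"type":"array","items":{"type":"array","items":{"type":"number"}}},"newtons":{"type":"number"}},"required":["deltas"]}

```bash
ls; mkdir -p pics; python3 - <<'E'
from plant import manip
import cv2,numpy as np
print(manip.get_state())
for n in("side","top"):
    im=manip.grab_frame(n); cv2.imwrite(f"pics/{n}0.png",im[:,:,::-1])
    print(n,manip.camera_model(n))
    for r in manip.masks_of(n,"cap_a_top"): print(r["p"],r["bbox"])
    for r in manip.masks_of(n,"slant_rack"): print('rack',r["p"],r["bbox"])
E
```

```text
pics
{'clock': 0.0, 'qpos': array([-1.30589444,  0.3218138 , -0.07008084,  1.45165793,  0.02262321,
        1.3707778 , -0.05688888]), 'qd': array([ 0.00072628, -0.00093153, -0.0009725 ,  0.00076939,  0.00066587,
       -0.00050992,  0.0004865 ]), 'effort': array([-1.57730842e-04, -4.91313958e+01, -4.04158132e-01, -3.12521982e+01,
       -6.39849692e-02,  4.39915771e-02,  1.80127045e-04]), 'position': array([0.16125088, 0.6291728 , 0.24647598]), 'tcp_rot': array([ 6.19709785e-04,  7.89980638e-01,  6.13131076e-01, -7.00138986e-04]), 'force': array([-0.71639227, -0.46966972,  0.61392979]), 'wrist_torque': array([-0.03470404,  0.0069665 ,  0.02783328]), 'width': 0.08689106685756909}
side {'camera_matrix': array([[472.66173613,   0.        , 254.23158853],
       [  0.        , 472.66173613, 191.29928591],
       [  0.        ,   0.        ,   1.        ]]), 'R': array([[-0.9621507 , -0.27249506, -0.00353271],
       [-0.14555594,  0.52481522, -0.838679  ],
       [ 0.2303899 , -0.80642137, -0.5446146 ]]), 't': array([ 0.59698721, -0.00233548,  1.02681275])}
0.51 [264.0, 199.8, 18.2, 18.0]
rack 0.78 [248.8, 209.0, 58.1, 79.4]
top {'camera_matrix': array([[379.55448506,   0.        , 251.50172532],
       [  0.        , 379.55448506, 192.68145447],
       [  0.        ,   0.        ,   1.        ]]), 'R': array([[-0.00230831, -0.99933011,  0.03652404],
       [-0.99092748, -0.0026222 , -0.1343721 ],
       [ 0.13437786, -0.03650285, -0.99025761]]), 't': array([0.28202703, 0.56231807, 0.85442583])}
0.63 [238.7, 210.8, 15.4, 17.0]
rack 0.9 [259.9, 198.6, 75.9, 50.0]
rack 0.35 [280.4, 258.6, 57.4, 11.9]
rack 0.24 [293.9, 199.1, 10.1, 19.1]
```

```bash
python3 - <<'E'
import cv2
s=cv2.imread("pics/side0.png");t=cv2.imread("pics/top0.png")
cv2.imwrite("pics/sidez.png",cv2.resize(s[130:290,160:360],None,fx=4,fy=4,interpolation=cv2.INTER_CUBIC)[:600])
cv2.imwrite("pics/topz.png",cv2.resize(t[140:290,170:370],None,fx=4,fy=4,interpolation=cv2.INTER_CUBIC))
E
```

```text
(no output)
```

View pics/side0.png

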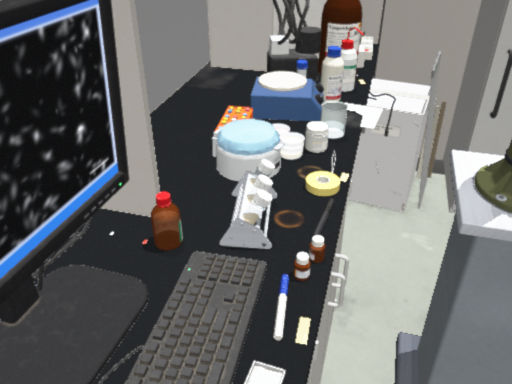

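View pics/top0.png

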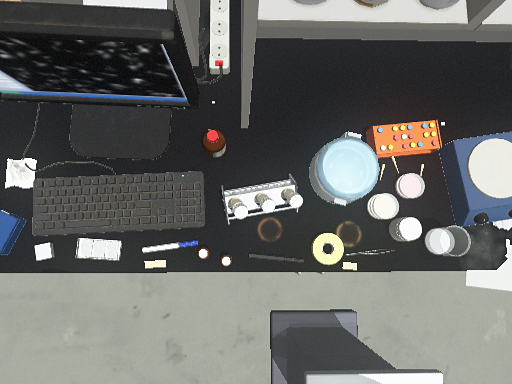

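```bash
sleep 1
```

```text
(no output)
```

View pics/sidez.png

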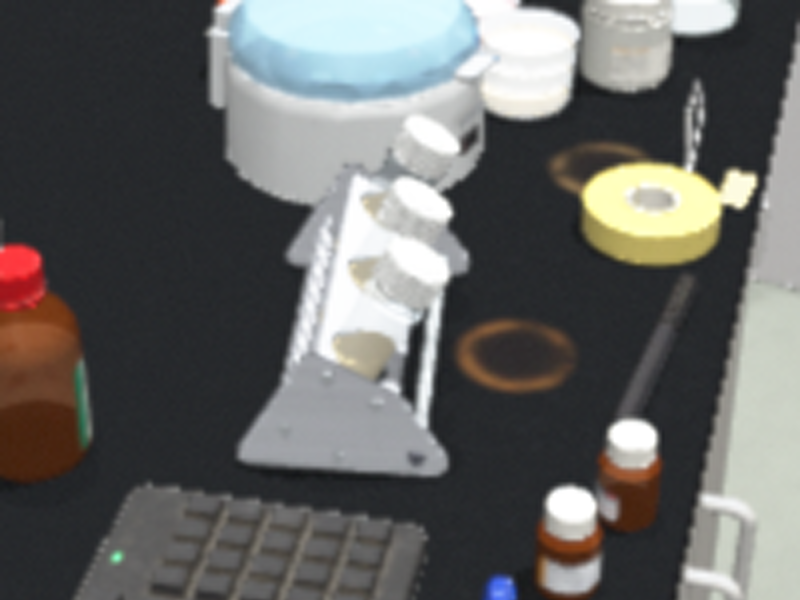

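View pics/topz.png

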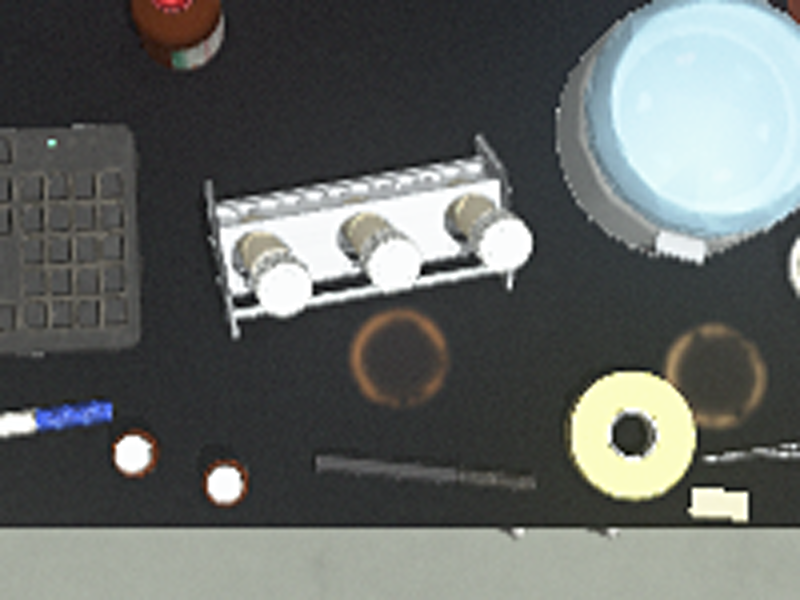

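```bash
cat > geo.py <<'E'
import numpy as np,cv2
from plant import manip
CM={n:manip.camera_model(n) for n in("side","top")}
def proj(n,X):
    c=CM[n]; p=(np.atleast_2d(X)@c["R"].T+c["t"])@c["camera_matrix"].T
    return p[:,:2]/p[:,2:]
AX=np.array([-.5,0,np.sqrt(3)/2])
def Rz(a): return np.array([[np.cos(a),-np.sin(a),0],[np.sin(a),np.cos(a),0],[0,0,1]])
def captop(p,y,h): # world
    return Rz(p[2])@(np.array([-.031,y,.091])+AX*h)+np.array([p[0],p[1],0])
E
python3 - <<'E'
from geo import *
from scipy.optimize import least_squares
T=np.array([[285,288],[392,263],[506,243]])/4+[170,140]
S=np.array([[423,278],[432,215],[440,145]])/4+[160,130]
ys=[.062,0,-.062]
for loose in range(3):
    def f(q):
        P=np.array([captop(q,ys[i],.0065*(i==loose)) for i in range(3)])
        return np.r_[(proj("top",P)-T-q[3:5]).ravel(),(proj("side",P)-S-q[5:7]).ravel(),q[3:]*.5]
    r=least_squares(f,[.6,0,.1,0,0,0,0]); print(loose,r.x.round(4),r.cost,r.fun.round(2))
E
```

```text
0 [ 0.5541  0.2579  0.169  -2.346   0.9734 -0.3928 -3.5135] 3.979587922039757 [-0.74 -0.16  0.39  0.06 -0.23  0.34  0.54 -0.85 -0.63 -0.69 -0.01  0.66
 -1.17  0.49 -0.2  -1.76]
1 [ 0.5542  0.2574  0.1936 -1.7582  0.8279 -0.3939 -3.8169] 12.037002836849586 [-0.9  -0.74  0.85  1.28 -0.4  -0.34 -0.45  1.64  1.13 -3.21 -0.77  0.62
 -0.88  0.41 -0.2  -1.91]
2 [ 0.5543  0.2572  0.2172 -1.2894  0.721  -0.3822 -4.0445] 6.247996288425213 [-0.79 -0.07  0.32  0.07  0.15  0.18  0.37  1.59 -0.62 -0.78  0.16 -1.83
 -0.64  0.36 -0.19 -2.02]
```

```bash
cat > ov.py <<'E'
from geo import *
def circ(c,r,ax):
    u=np.cross(ax,[0,1,.1]);u/=np.linalg.norm(u);v=np.cross(ax,u)
    a=np.linspace(0,2*np.pi,40)
    return c+r*(np.outer(np.cos(a),u)+np.outer(np.sin(a),v))
def draw(n,img,p,hs,x0,y0,w,h,z,out):
    im=cv2.resize(img[y0:y0+h,x0:x0+w],None,fx=z,fy=z,interpolation=cv2.INTER_CUBIC)
    def pl(P,col):
        q=(proj(n,P)+.5-[x0,y0])*z
        cv2.polylines(im,[np.int32(q*8)],False,col,1,cv2.LINE_AA,3)
    ax=Rz(p[2])@AX
    for y,hh in zip([.062,0,-.062],hs):
        c=captop(p,y,hh)
        pl(circ(c,.0155,ax),(0,0,255)); pl(circ(c-.018*ax,.0155,ax),(255,0,0))
        c0=captop(p,y,0); pl(circ(c0-.048*ax,.014,ax),(0,255,0))
    B=np.array([[-.048,-.085,0],[.048,-.085,0],[.048,.085,0],[-.048,.085,0],[-.048,-.085,0]])
    pl(B@Rz(p[2]).T+[p[0],p[1],0],(255,255,0))
    cv2.imwrite(out,im)
E
python3 - <<'E'
from ov import *
for n,a in(("side",(205,150,90,110)),("top",(215,165,95,65))):
    draw(n,cv2.imread(f"pics/{n}0.png"),[.554,.258,.18],[0,0,0],*a,5 if n=="side" else 8,f"pics/ov_{n}.png")
    print(n,-CM[n]["R"].T@CM[n]["t"])
E
```

```text
side [0.33748443 0.99194551 0.55936747]
top [0.44305151 0.31450159 0.91136077]
```

View pics/ov_side.png

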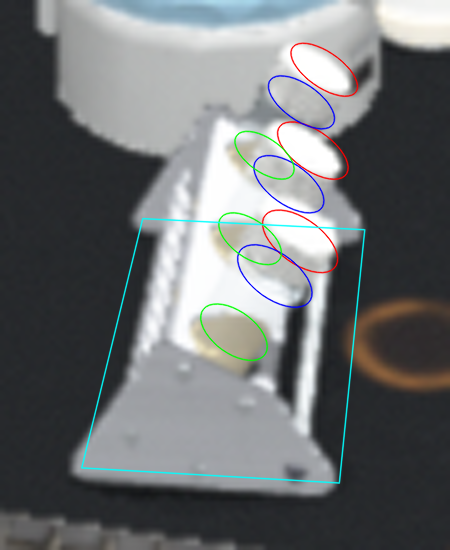

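View pics/ov_top.png

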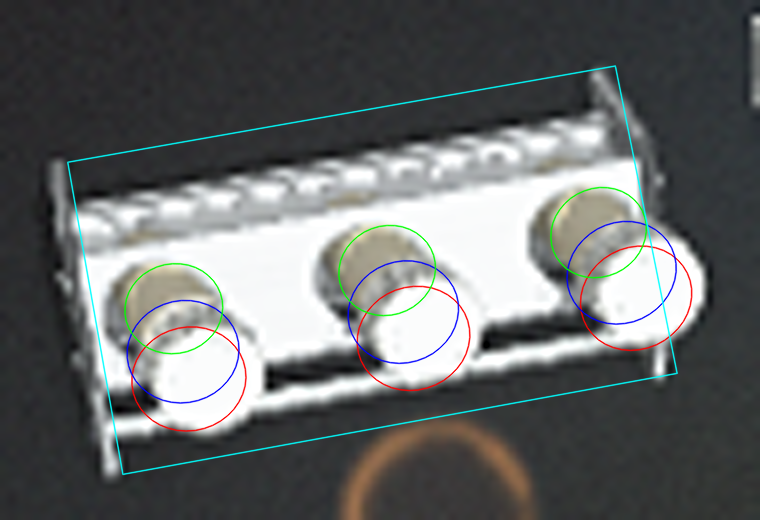

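```bash
python3 - <<'E'
import cv2,numpy as np
s=cv2.imread("pics/side0.png");t=cv2.imread("pics/top0.png")
def g(im,x0,y0,w,h,z,o):
    c=cv2.resize(im[y0:y0+h,x0:x0+w],None,fx=z,fy=z,interpolation=cv2.INTER_CUBIC)
    c=np.uint8(255*(c/255.)**2.2)  # darken whites
    for i in range(0,w,5):
        cv2.putText(c,str(x0+i),(i*z,8),0,.3,(0,255,255)); cv2.line(c,(i*z,0),(i*z,h*z),(0,90,90),1)
    for i in range(0,h,5):
        cv2.putText(c,str(y0+i),(0,i*z+8),0,.3,(0,255,255)); cv2.line(c,(0,i*z),(w*z,i*z),(0,90,90),1)
    cv2.imwrite(o,c)
g(s,240,155,45,58,10,"pics/gs.png"); g(t,225,182,85,42,9,"pics/gt.png")
E
```

```text
(no output)
```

View pics/gs.png

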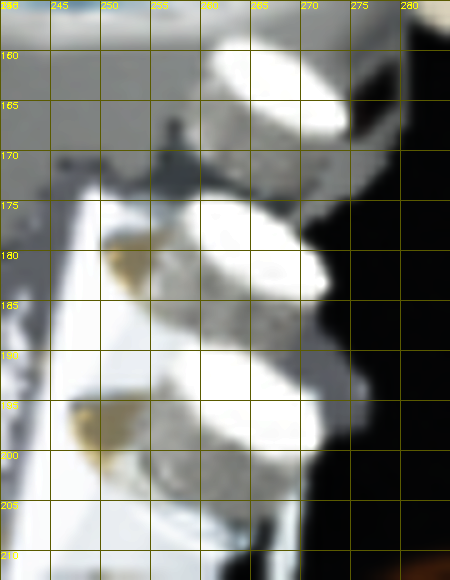

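View pics/gt.png

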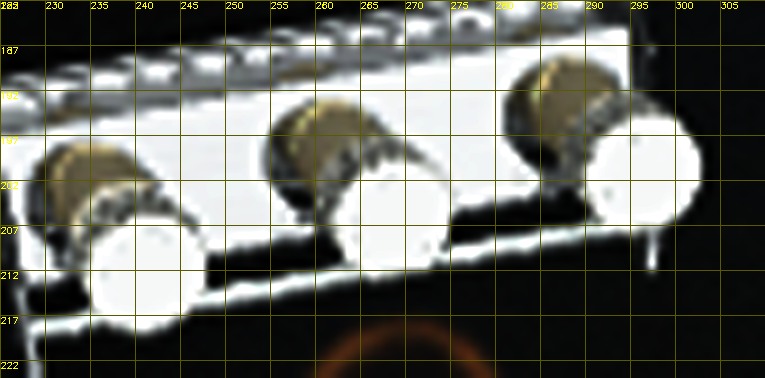

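```bash
python3 - <<'E'
from geo import *
from scipy.optimize import least_squares
T=np.array([[241,212.3],[268,205.8],[295.8,201]])-.5
S=np.array([[264.9,195.8],[265.5,179.5],[267.7,163.5]])-.5
ys=[.062,0,-.062]
for loose in range(3):
    def f(q):
        P=np.array([captop(q,ys[i],q[7]*(i==loose)) for i in range(3)])
        return np.r_[(proj("top",P)-T-q[3:5]).ravel()/.4,(proj("side",P)-S-q[5:7]).ravel()/.4,q[3:7]/1.,(q[7]-.0065)/.0006]
    r=least_squares(f,[.6,0,.1,0,0,0,0,.0065],x_scale=[.01,.01,.1,1,1,1,1,.001]); print(loose,r.x.round(4),r.cost,(r.fun*.4).round(2))
E
```

```text
0 [ 0.5576  0.2561  0.1856 -0.6257 -0.2996  0.3932 -0.5617  0.0062] 2.8846061207629092 [-0.53  0.04  0.23  0.14  0.2  -0.23 -0.04 -0.45  0.06  0.22  0.04  0.14
 -0.25 -0.12  0.16 -0.22 -0.23]
1 [ 0.5576  0.2547  0.2093  0.2966 -0.5174  0.3825 -0.8023  0.0038] 41.32167578878874 [-0.62 -0.33  0.58  0.99  0.09 -0.74 -0.74  1.6   1.3  -1.58 -0.5  -0.15
  0.12 -0.21  0.15 -0.32 -1.77]
2 [ 0.5578  0.2543  0.2268  0.7793 -0.6293  0.4079 -1.1757  0.0049] 27.270141070738276 [-0.56  0.09  0.21  0.23  0.48 -0.42 -0.23  1.68  0.18 -0.01  0.12 -1.86
  0.31 -0.25  0.16 -0.47 -1.06]
```

```bash
python3 - <<'E'
from ov import *
p=[.5576,.2561,.1856]
for n,a in(("side",(205,150,90,110)),("top",(215,165,95,65))):
    draw(n,cv2.imread(f"pics/{n}0.png"),p,[.0063,0,0],*a,5 if n=="side" else 8,f"pics/ov2_{n}.png")
for i,y in enumerate([.062,0,-.062]): print(captop(p,y,.0063*(i==0)).round(4))
print(Rz(p[2])@AX)
E
python3 -c "
import cv2,numpy as np
a=cv2.imread('pics/ov2_side.png');b=cv2.imread('pics/ov2_top.png')
a=cv2.resize(a,None,fx=.7,fy=.7);b=cv2.resize(b,None,fx=.6,fy=.6)
c=np.zeros((max(a.shape[0],b.shape[0]),a.shape[1]+b.shape[1],3),np.uint8);c[:a.shape[0],:a.shape[1]]=a;c[:b.shape[0],a.shape[1]:]=b
cv2.imwrite('pics/ov2.png',c)"
```

```text
[0.5126 0.3107 0.0965]
[0.5271 0.2504 0.091 ]
[0.5386 0.1894 0.091 ]
[-0.49141285 -0.09226813  0.8660254 ]
```

View pics/ov2.png

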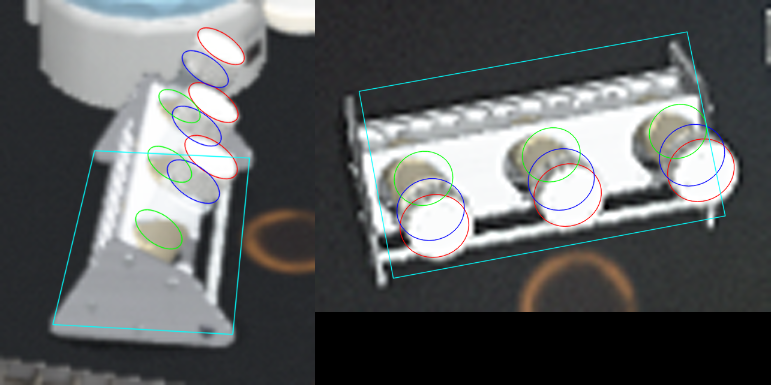

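```bash
cat > tgt.py <<'E'
from geo import *
from scipy.spatial.transform import Rotation as Ro
p=[.5576,.2561,.1856]; AXW=Rz(p[2])@AX
C0=captop(p,.062,.0063)
def cur():
    s=manip.get_state(); q=s["tcp_rot"]; return s,s["position"],Ro.from_quat([q[1],q[2],q[3],q[0]])
E
python3 - <<'E'
from tgt import *
s,P,R=cur()
t=Ro.from_rotvec(np.radians(30)*np.array([.184,-.983,0]))*Ro.from_rotvec([0,0,np.radians(-44.7)])
Rt=t*R
print(Rt.as_matrix().round(3))
print("turn",(t.as_rotvec()/np.pi).round(4)); d=C0+.08*AXW-P; print("shift",(d*10).round(3))
E
```

```text
[[ 0.735  0.468  0.491]
 [ 0.491 -0.866  0.092]
 [ 0.468  0.174 -0.866]]
turn [ 0.093  -0.1434 -0.2425]
shift [ 3.119 -3.262 -0.815]
```

Call:
step_arm([
  [0.3,-0.3,0,0.023,-0.036,-0.06,0.05],
  [0.6,-0.6,0,0.046,-0.072,-0.12,0.05],
  [0.9,-0.9,0,0.07,-0.108,-0.18,0.05],
  [0.9,-1,0,0.093,-0.1434,-0.2425,0.05],
  [0.9,-1,0,0.093,-0.1434,-0.2425,0.05],
  [0.9,-1,0,0.093,-0.1434,-0.2425,0.05],
  [0.9,-1,0,0.093,-0.1434,-0.2425,0.05],
  [0.9,-1,0,0.093,-0.1434,-0.2425,0.05],
  [0.9,-1,0,0.093,-0.1434,-0.2425,0.05],
])

```text
clock: 1.05
position: [0.2487, 0.53, 0.2466]
tcp_rot: [0.022, 0.931, 0.259, 0.258]
force: [-0.2, 0.2, -0.4]
width: 0.0465
```

Call:
step_arm([
  [0.35,-0.3,0,0,0,0,0.05],
  [0.7,-0.6,0,0,0,0,0.05],
  [1,-0.9,0,0,0,0,0.05],
  [1,-1,0,0,0,0,0.05],
  [1,-1,0,0,0,0,0.05],
])

```text
clock: 1.47
position: [0.3556, 0.4242, 0.2478]
tcp_rot: [0.024, 0.932, 0.254, 0.257]
force: [0.7, 0.1, -0.4]
width: 0.0456
```

```bash
python3 - <<'E'
from tgt import *
s,P,R=cur(); print(s["clock"],P,s["qpos"].round(3),s["width"]); print(R.as_matrix().round(3)); print(((C0+.08*AXW-P)*10).round(3))
E
```

```text
1.4667 [0.35559068 0.42416798 0.24778232] [-1.274 -0.108  0.079  2.014  0.536  1.011 -0.9  ] 0.045556756398938976
[[ 0.739  0.461  0.492]
 [ 0.485 -0.87   0.087]
 [ 0.468  0.175 -0.866]]
[ 1.177 -1.208 -0.82 ]
```

Call:
step_arm([
  [0.33,-0.33,0,0,0,0,0.05],
  [0.66,-0.66,-0.2,0,0,0,0.05],
  [1,-1,-0.4,0,0,0,0.05],
  [1,-1,-0.4,0,0,0,0.05],
  [1,-1,-0.4,0,0,0,0.05],
])

```text
clock: 1.88
position: [0.4541, 0.3236, 0.2054]
tcp_rot: [0.024, 0.932, 0.254, 0.256]
force: [-0.4, -0.2, -0.7]
width: 0.0456
```

```bash
python3 - <<'E'
from tgt import *
s,P,R=cur(); print(s["clock"],P,s["qpos"].round(3),s["width"]); print(R.as_matrix().round(3)); print(((C0+.08*AXW-P)*10).round(3))
im=manip.grab_frame("side");cv2.imwrite("pics/side1.png",im[:,:,::-1])
im=manip.grab_frame("top");cv2.imwrite("pics/top1.png",im[:,:,::-1])
E
```

```text
1.8833 [0.45409353 0.32363421 0.20541607] [-1.148 -0.142  0.264  2.127  0.518  0.808 -0.644] 0.04559499484107486
[[ 0.739  0.462  0.49 ]
 [ 0.487 -0.869  0.085]
 [ 0.465  0.176 -0.868]]
[ 0.192 -0.203 -0.397]
```

View pics/side1.png

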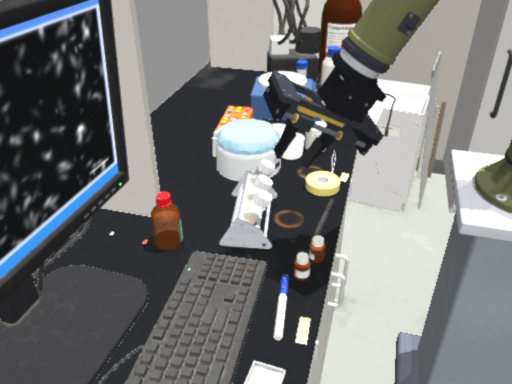

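View pics/top1.png

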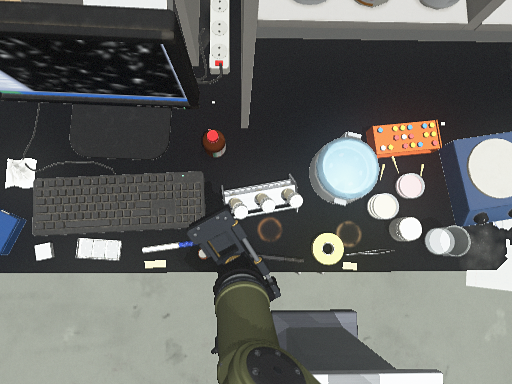

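Call:
step_arm([
  [0.19,-0.2,0,-0.02,-0.004,0.035,0.05],
  [0.19,-0.2,-0.1,-0.04,-0.008,0.07,0.05],
  [0.19,-0.2,-0.2,-0.06,-0.012,0.105,0.05],
  [0.19,-0.2,-0.3,-0.08,-0.015,0.14,0.05],
  [0.19,-0.2,-0.4,-0.099,-0.019,0.175,0.05],
  [0.19,-0.2,-0.4,-0.119,-0.022,0.21,0.05],
  [0.19,-0.2,-0.4,-0.139,-0.026,0.245,0.05],
  [0.19,-0.2,-0.4,-0.159,-0.03,0.28,0.05],
  [0.19,-0.2,-0.4,-0.178,-0.034,0.315,0.05],
  [0.19,-0.2,-0.4,-0.198,-0.037,0.35,0.05],
  [0.19,-0.2,-0.4,-0.218,-0.041,0.385,0.05],
  [0.19,-0.2,-0.4,-0.218,-0.041,0.385,0.05],
])

```text
clock: 2.98
position: [0.4696, 0.3125, 0.1687]
tcp_rot: [0.182, 0.544, 0.798, 0.185]
force: [-0.1, 0.4, -0.3]
width: 0.0456
```

```bash
python3 - <<'E'
from tgt import *
s,P,R=cur(); print(s["clock"],P,s["qpos"].round(3),s["width"]); print(R.as_matrix().round(3)); print(((C0+.08*AXW-P)*10).round(3))
im=manip.grab_frame("side");cv2.imwrite("pics/side2.png",im[100:260,170:330,::-1].repeat(4,0).repeat(4,1)[:600])
im=manip.grab_frame("top");cv2.imwrite("pics/top2.png",im[140:290,170:370,::-1].repeat(4,0).repeat(4,1))
E
```

```text
2.9833 [0.46963528 0.3124717  0.16871627] [-1.227 -0.107  0.397  2.175  0.544  0.7    0.766] 0.04559523720467596
[[-0.343  0.801  0.491]
 [ 0.935  0.341  0.097]
 [-0.09   0.493 -0.866]]
[ 0.036 -0.091 -0.03 ]
```

View pics/side2.png

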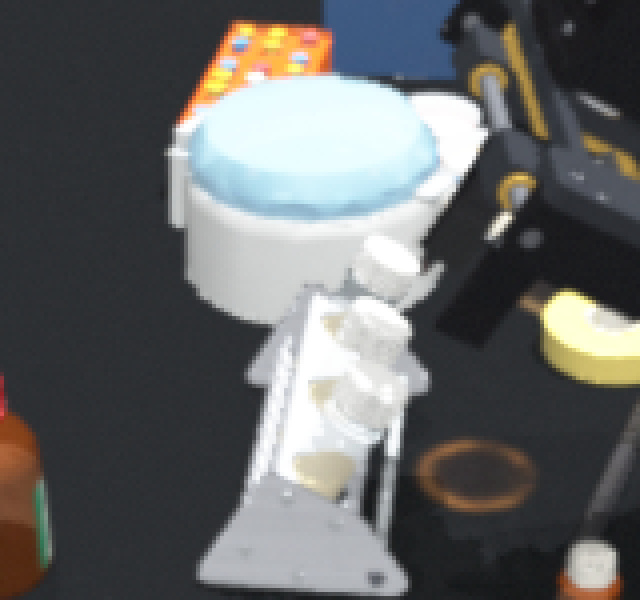

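View pics/top2.png

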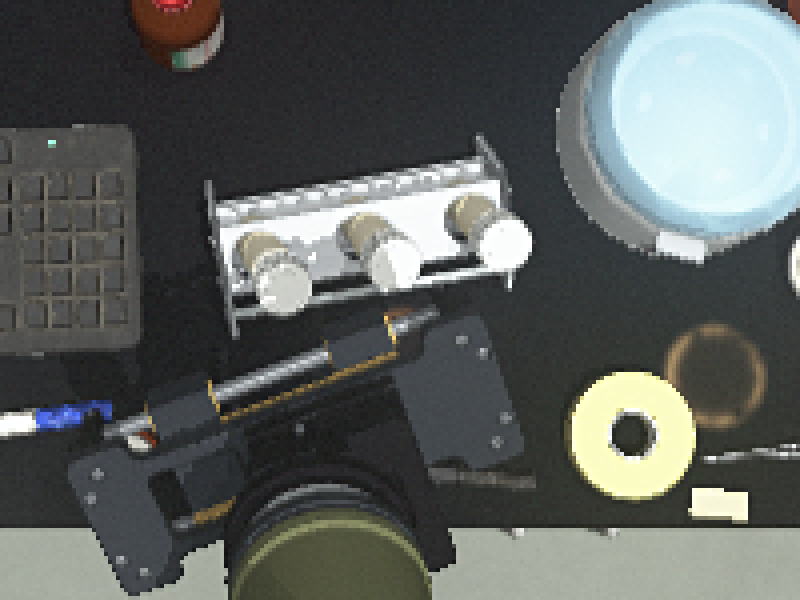

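Call:
step_arm([
  [0,0,0,-0.02,-0.004,0.035,0.05],
  [0,0,0,-0.04,-0.008,0.07,0.05],
  [0,0,0,-0.06,-0.012,0.105,0.05],
  [0,0,0,-0.08,-0.015,0.14,0.05],
  [0,0,0,-0.099,-0.019,0.175,0.05],
  [0,0,0,-0.119,-0.022,0.21,0.05],
  [0,0,0,-0.139,-0.026,0.245,0.05],
  [0,0,0,-0.159,-0.03,0.28,0.05],
  [0,0,0,-0.178,-0.034,0.315,0.05],
  [0,0,0,-0.198,-0.037,0.35,0.05],
  [0,0,0,-0.218,-0.041,0.385,0.05],
  [0,0,0,-0.23,-0.043,0.406,0.05],
])

```text
clock: 4.08
position: [0.4699, 0.3114, 0.1683]
tcp_rot: [0.258, -0.132, 0.957, 0.014]
force: [0.1, -0.3, -0.0]
width: 0.0455
```

Call:
step_arm([
  [0,0,0,0,0,0,0.05],
  [0,0,0,0,0,0,0.05],
  [0,0,0,0,0,0,0.05],
])

```text
clock: 4.33
position: [0.4701, 0.3105, 0.1679]
tcp_rot: [0.257, -0.127, 0.958, 0.014]
force: [0.5, 0.6, 0.4]
width: 0.0458
```

```bash
python3 - <<'E'
from tgt import *
s,P,R=cur(); print(s["clock"],P,s["qpos"].round(3),s["width"]); print(R.as_matrix().round(3)); print(((C0+.08*AXW-P)*10).round(3))
z=R.as_matrix()[:,2]; print("tilt fix rotvec/pi",(np.cross(z,-AXW)/np.pi).round(4))
print("to grasp",((C0-.003*AXW-P)*10).round(3), AXW.round(3))
E
```

```text
4.3333 [0.47011451 0.31047224 0.1679034 ] [-1.332 -0.116  0.501  2.178  0.564  0.709  2.216] 0.045757156954066874
[[-0.835 -0.252  0.49 ]
 [-0.237  0.967  0.093]
 [-0.497 -0.038 -0.867]]
[ 0.032 -0.071 -0.022]
tilt fix rotvec/pi [-0.0002 -0.0007 -0.0002]
to grasp [ 0.44   0.005 -0.74 ] [-0.491 -0.092  0.866]
```

Call:
step_arm([
  [0.03,-0.07,-0.02,0,0,0,0.05],
  [0.1,-0.06,-0.14,0,0,0,0.05],
  [0.17,-0.05,-0.26,0,0,0,0.05],
  [0.24,-0.035,-0.38,0,0,0,0.05],
  [0.3,-0.02,-0.5,0,0,0,0.05],
  [0.3,-0.02,-0.5,0,0,0,0.05],
])

```text
clock: 4.83
position: [0.5003, 0.3058, 0.1153]
tcp_rot: [0.256, -0.127, 0.958, 0.012]
force: [-0.7, -0.9, 0.6]
width: 0.0456
```

```bash
python3 - <<'E'
from tgt import *
s,P,R=cur(); print(s["clock"],P,s["qpos"].round(3),s["width"],s["force"])
print("to grasp",((C0-.003*AXW-P)*10).round(3), AXW.round(3))
im=manip.grab_frame("side");cv2.imwrite("pics/side3.png",im[130:230,200:330,::-1].repeat(6,0).repeat(6,1)[:600])
im=manip.grab_frame("top");cv2.imwrite("pics/top3.png",im[165:265,200:330,::-1].repeat(6,0).repeat(6,1))
E
```

```text
4.8333 [0.50030934 0.30584855 0.11529576] [-1.304  0.024  0.561  2.184  0.51   0.548  2.274] 0.04556014774277694 [-0.71844699 -0.92278145  0.58465842]
to grasp [ 0.138  0.052 -0.214] [-0.491 -0.092  0.866]
```

View pics/side3.png

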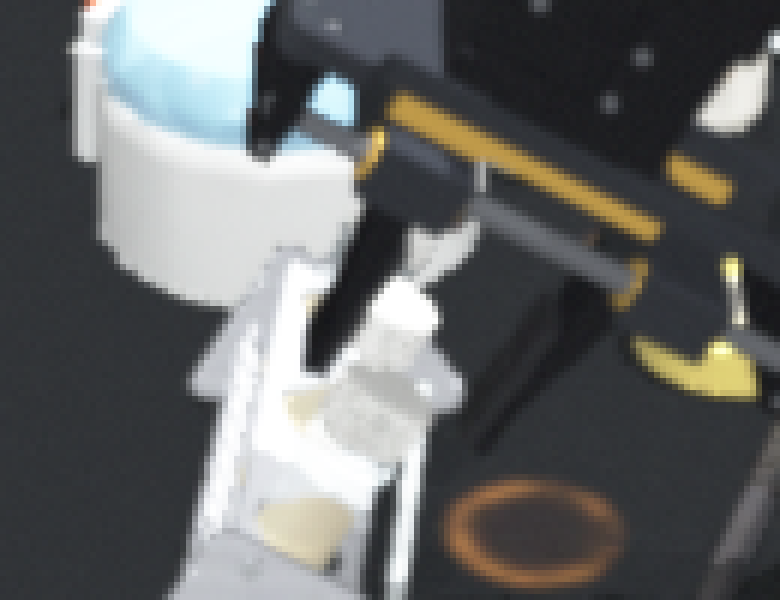

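View pics/top3.png

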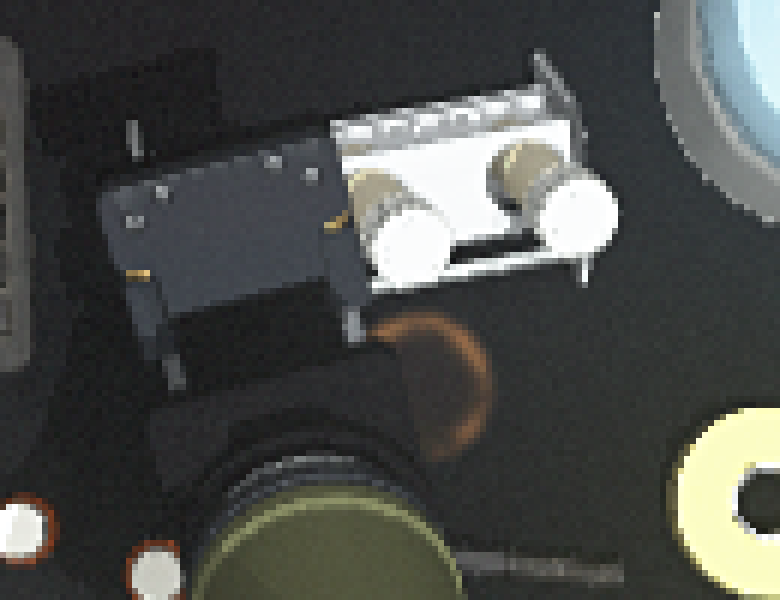

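```bash
python3 - <<'E'
from tgt import *
s,P,R=cur(); M=R.as_matrix()
for sg in(1,-1):
  for ty in (-.0095,.0095):
    print(sg,ty,[proj("side",P+M@np.array([sg*(.0228+t),ty,.025])).round(1)+.5 for t in(0,.015)])
print(proj("side",P+M@np.array([0,0,.025])),proj("side",C0))
E
```

```text
1 -0.0095 [array([[276.4, 196.8]]), array([[283.5, 200.2]])]
1 0.0095 [array([[276.6, 203.1]]), array([[283.8, 206.5]])]
-1 -0.0095 [array([[254.5, 186.4]]), array([[247.2, 182.9]])]
-1 0.0095 [array([[254.3, 192.5]]), array([[246.8, 189. ]])]
[[265.02084214 194.19088635]] [[264.77600896 194.23880846]]
```

Call:
step_arm([
  [0.07,0.03,-0.1,0,0,0,0.05],
  [0.14,0.05,-0.21,0,0,0,0.05],
  [0.14,0.05,-0.21,0,0,0,0.05],
  [0.14,0.05,-0.21,0,0,0,0.05],
  [0.14,0.05,-0.21,0,0,0,0.05],
])

```text
clock: 5.35
position: [0.5143, 0.3128, 0.0974]
tcp_rot: [0.258, -0.128, 0.958, 0.014]
force: [-0.8, 0.6, 0.7]
width: 0.0457
```

```bash
cat > st.py <<'E'
from tgt import *
s,P,R=cur(); M=R.as_matrix(); print("t",s["clock"],P.round(4),"q",s["qpos"].round(3),"w",round(s["width"],4))
print("F world",s["force"].round(1),"tool",(M.T@s["force"]).round(1),"T tool",(M.T@s["wrist_torque"]).round(2))
print("to grasp/10cm",((C0-.003*AXW-P)*10).round(3),"tool mm",(M.T@(C0-.003*AXW-P)*1000).round(1)); print("tilt/pi",(np.cross(M[:,2],-AXW)/np.pi).round(4),"toolx",M[:,0].round(2))
E
python3 st.py
```

```text
t 5.35 [0.5143 0.3128 0.0974] q [-1.288  0.093  0.57   2.168  0.466  0.485  2.307] w 0.0457
F world [-0.8  0.6  0.7] tool [ 0.2  0.8 -0.9] T tool [-0.11  0.66  0.01]
to grasp/10cm [-0.002 -0.018 -0.036] tool mm [ 2.4 -1.5  2.8]
tilt/pi [-0.0001 -0.0006 -0.0001] toolx [-0.83 -0.24 -0.5 ]
```

Call:
step_arm([
  [0,-0.018,-0.036,0,0,0,0.05],
  [0,-0.018,-0.036,0,0,0,0.05],
  [0,-0.018,-0.036,0,0,0,-0.2],
  [0,-0.018,-0.036,0,0,0,-0.4],
  [0,-0.018,-0.036,0,0,0,-0.6],
  [0,-0.018,-0.036,0,0,0,-0.6],
  [0,-0.018,-0.036,0,0,0,-0.6],
  [0,-0.018,-0.036,0,0,0,-0.6],
], newtons=10)

```text
clock: 6.02
position: [0.5141, 0.3109, 0.0929]
tcp_rot: [0.257, -0.128, 0.958, 0.014]
force: [-3.1, -1.3, 2.0]
width: 0.0303
```

```bash
python3 st.py
```

```text
t 6.0167 [0.5141 0.3109 0.0929] q [-1.286  0.099  0.572  2.174  0.465  0.475  2.307] w 0.0303
F world [-3.1 -1.3  2. ] tool [ 1.9 -0.6 -3.4] T tool [-0.07  0.97  0.04]
to grasp/10cm [-0.001  0.001  0.009] tool mm [-0.4  0.1 -0.8]
tilt/pi [ 0.0001 -0.0008 -0.    ] toolx [-0.83 -0.24 -0.5 ]
```

Call:
step_arm([
  [0,0,0,0,0,0,-0.8],
  [0,0,0,0,0,0,-0.8],
  [0,0,-0.001,0.019,0.0036,-0.034,-0.8],
  [0.001,0,-0.001,0.038,0.007,-0.067,-0.8],
  [0.001,0,-0.002,0.057,0.011,-0.101,-0.8],
  [0.002,0,-0.003,0.076,0.014,-0.135,-0.8],
  [0.002,0,-0.003,0.096,0.018,-0.169,-0.8],
  [0.002,0,-0.004,0.115,0.022,-0.202,-0.8],
  [0.003,0,-0.005,0.134,0.025,-0.236,-0.8],
  [0.003,0.001,-0.005,0.153,0.029,-0.27,-0.8],
  [0.003,0.001,-0.006,0.172,0.032,-0.303,-0.8],
  [0.004,0.001,-0.007,0.191,0.036,-0.337,-0.8],
], newtons=25)

```text
clock: 7.02
position: [0.5144, 0.3112, 0.092]
tcp_rot: [0.202, 0.446, 0.857, 0.16]
force: [0.8, 0.8, -2.4]
width: 0.0299
```

```bash
python3 st.py
```

```text
t 7.0167 [0.5144 0.3112 0.092 ] q [-1.41   0.107  0.705  2.179  0.431  0.461  1.111] w 0.0299
F world [ 0.8  0.8 -2.4] tool [ 0.7 -0.1  2.5] T tool [ 0.91  1.17 -0.17]
to grasp/10cm [-0.003 -0.002  0.019] tool mm [-0.4  0.5 -1.8]
tilt/pi [-0.0006 -0.0006 -0.0004] toolx [-0.52  0.83 -0.2 ]
```

Call:
step_arm([
  [0,0,-0.001,0.019,0.0036,-0.034,-0.8],
  [0.001,0,-0.001,0.038,0.007,-0.067,-0.8],
  [0.001,0,-0.002,0.057,0.011,-0.101,-0.8],
  [0.002,0,-0.003,0.076,0.014,-0.135,-0.8],
  [0.002,0,-0.003,0.096,0.018,-0.169,-0.8],
  [0.002,0,-0.004,0.115,0.022,-0.202,-0.8],
  [0.003,0,-0.005,0.134,0.025,-0.236,-0.8],
  [0.003,0.001,-0.005,0.153,0.029,-0.27,-0.8],
  [0.003,0.001,-0.006,0.172,0.032,-0.303,-0.8],
  [0.004,0.001,-0.007,0.191,0.036,-0.337,-0.8],
  [0.004,0.001,-0.007,0.21,0.04,-0.371,-0.8],
  [0.005,0.001,-0.008,0.229,0.043,-0.404,-0.8],
])

```text
clock: 8.02
position: [0.5149, 0.3113, 0.0912]
tcp_rot: [0.044, 0.905, 0.338, 0.256]
force: [-0.8, 0.8, -1.5]
width: 0.0293
```

```bash
python3 st.py;python3 - <<'E'
from tgt import *
im=manip.grab_frame("side");cv2.imwrite("pics/side4.png",im[130:230,200:330,::-1].repeat(6,0).repeat(6,1)[:600])
E
```

```text
t 8.0167 [0.5149 0.3113 0.0912] q [-1.606  0.13   0.917  2.184  0.362  0.444 -0.295] w 0.0293
F world [-0.8  0.8 -1.5] tool [-0.6 -1.4  1. ] T tool [ 0.78 -0.92 -0.09]
to grasp/10cm [-0.009 -0.003  0.026] tool mm [ 0.4  0.3 -2.7]
tilt/pi [-0.0004  0.0003 -0.0002] toolx [0.64 0.63 0.43]
```

View pics/side4.png

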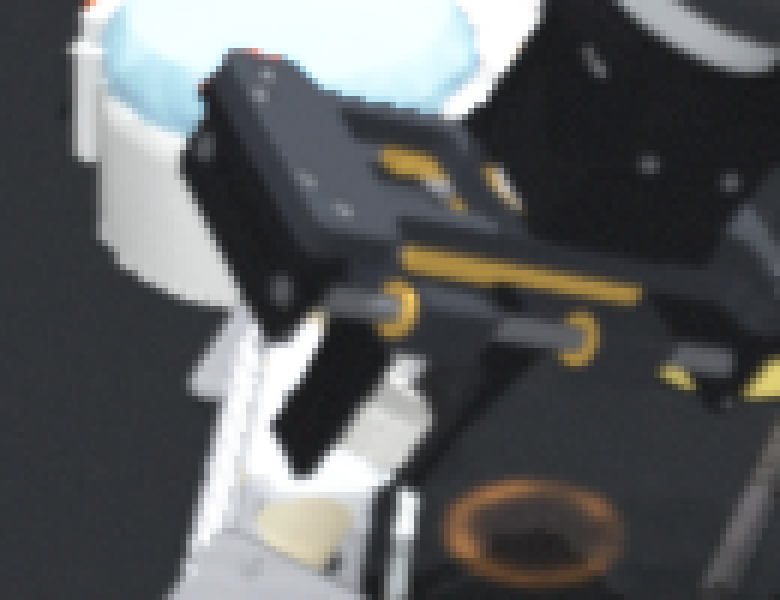

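Call:
step_arm([
  [0,0,-0.001,0.019,0.0036,-0.034,-0.8],
  [0.001,0,-0.001,0.038,0.007,-0.067,-0.8],
  [0.001,0,-0.002,0.057,0.011,-0.101,-0.8],
  [0.002,0,-0.003,0.076,0.014,-0.135,-0.8],
  [0.002,0,-0.003,0.096,0.018,-0.169,-0.8],
  [0.002,0,-0.004,0.115,0.022,-0.202,-0.8],
  [0.003,0,-0.005,0.134,0.025,-0.236,-0.8],
  [0.003,0.001,-0.005,0.153,0.029,-0.27,-0.8],
])

```text
clock: 8.73
position: [0.5151, 0.3113, 0.0907]
tcp_rot: [-0.08, 0.958, -0.126, 0.246]
force: [2.5, 1.5, -6.7]
width: 0.0294
```

```bash
python3 st.py
```

```text
t 8.7333 [0.5151 0.3113 0.0907] q [-1.781  0.175  1.116  2.186  0.232  0.428 -1.158] w 0.0294
F world [ 2.5  1.5 -6.7] tool [-1.4 -0.5  7.2] T tool [-0.09 -1.29 -0.13]
to grasp/10cm [-0.01  -0.003  0.032] tool mm [ 0.6 -0.2 -3.3]
tilt/pi [0.0001 0.0001 0.0001] toolx [ 0.85 -0.28  0.45]
```

Call:
step_arm([
  [0,0,0,0,0,0,0.05],
  [0,0,0,0,0,0,0.05],
  [0,0,0,0,0,0,0.05],
  [0,0,0,0,0,0,0.05],
])

```text
clock: 9.07
position: [0.5159, 0.3112, 0.0913]
tcp_rot: [-0.08, 0.958, -0.123, 0.247]
force: [-0.6, 0.8, 0.4]
width: 0.0436
```

Call:
step_arm([
  [0,0,0,-0.019,-0.0036,0.034,0.05],
  [0,0,0,-0.038,-0.007,0.067,0.05],
  [0,0,0,-0.057,-0.011,0.101,0.05],
  [0,0,0,-0.076,-0.014,0.135,0.05],
  [0,0,0,-0.096,-0.018,0.169,0.05],
  [0,0,0,-0.115,-0.022,0.202,0.05],
  [0,0,0,-0.134,-0.025,0.236,0.05],
  [0,0,0,-0.153,-0.029,0.27,0.05],
  [0,0,0,-0.172,-0.032,0.303,0.05],
  [0,0,0,-0.191,-0.036,0.337,0.05],
  [0,0,0,-0.21,-0.04,0.371,0.05],
  [0,0,0,-0.229,-0.043,0.404,0.05],
])

```text
clock: 10.07
position: [0.5158, 0.3109, 0.0912]
tcp_rot: [0.105, 0.793, 0.551, 0.237]
force: [-0.8, 0.2, -0.6]
width: 0.0457
```

```bash
python3 st.py
```

```text
t 10.0667 [0.5158 0.3109 0.0912] q [-1.514  0.12   0.819  2.181  0.395  0.45   0.176] w 0.0457
F world [-0.8  0.2 -0.6] tool [-0.2 -0.9  0.2] T tool [ 0.56 -0.31 -0.01]
to grasp/10cm [-0.018  0.001  0.027] tool mm [ 0.3 -0.3 -3.2]
tilt/pi [-0.0004  0.0001 -0.0002] toolx [0.28 0.92 0.26]
```

Call:
step_arm([
  [0,0,0,-0.019,-0.0036,0.034,0.05],
  [0,0,0,-0.038,-0.007,0.067,0.05],
  [0,0,0,-0.057,-0.011,0.101,0.05],
  [0,0,0,-0.076,-0.014,0.135,0.05],
  [0,0,0,-0.096,-0.018,0.169,0.05],
  [0,0,0,-0.115,-0.022,0.202,0.05],
  [0,0,0,-0.134,-0.025,0.236,0.05],
  [0,0,0,-0.153,-0.029,0.27,0.05],
  [0,0,0,-0.172,-0.032,0.303,0.05],
  [0,0,0,-0.191,-0.036,0.337,0.05],
  [0,0,0,-0.21,-0.04,0.371,0.05],
  [0,0,0,-0.229,-0.043,0.404,0.05],
])

```text
clock: 11.07
position: [0.5159, 0.3109, 0.0912]
tcp_rot: [0.236, 0.221, 0.94, 0.105]
force: [-0.3, -0.1, 0.3]
width: 0.0454
```

Call:
step_arm([
  [0,0,0,-0.019,-0.0036,0.034,0.05],
  [0,0,0,-0.038,-0.007,0.067,0.05],
  [0,0,0,-0.057,-0.011,0.101,0.05],
  [0,0,0,-0.076,-0.014,0.135,0.05],
  [0,0,0,-0.096,-0.018,0.169,0.05],
  [0,0,0,-0.115,-0.022,0.202,0.05],
  [0,0,0,-0.115,-0.022,0.202,0.05],
])

```text
clock: 11.65
position: [0.5159, 0.3111, 0.0912]
tcp_rot: [0.259, -0.129, 0.957, 0.013]
force: [0.1, 0.4, 0.3]
width: 0.0455
```

```bash
python3 st.py; python3 - <<'E'
from tgt import *
im=manip.grab_frame("side");cv2.imwrite("pics/side5.png",im[130:230,200:330,::-1].repeat(6,0).repeat(6,1)[:600])
E
```

```text
t 11.65 [0.5159 0.3111 0.0912] q [-1.258  0.104  0.544  2.173  0.476  0.469  2.298] w 0.0455
F world [0.1 0.4 0.3] tool [-0.3  0.3 -0.2] T tool [-0.1   0.68  0.04]
to grasp/10cm [-0.018 -0.001  0.026] tool mm [ 0.2  0.2 -3.2]
tilt/pi [0.0002 0.0002 0.0001] toolx [-0.83 -0.24 -0.5 ]
```

View pics/side5.png

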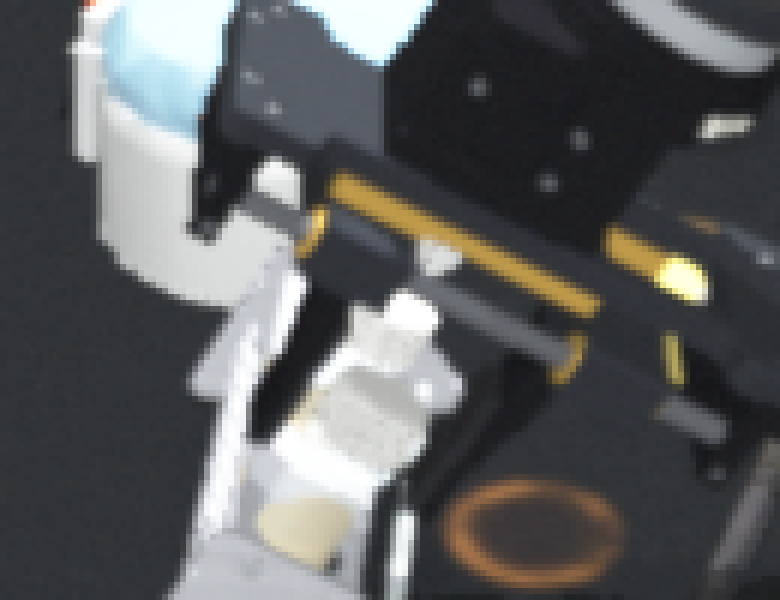

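Call:
step_arm([
  [0,0,0,0,0,0,-0.3],
  [0,0,0,0,0,0,-0.8],
  [0,0,0,0,0,0,-0.8],
  [0,0,0,0,0,0,-0.8],
  [0,0,0,0,0,0,-0.8],
  [0,0,0,0,0,0,-0.8],
])

```text
clock: 12.2
position: [0.5153, 0.3111, 0.0908]
tcp_rot: [0.258, -0.127, 0.958, 0.013]
force: [-0.8, -0.1, -0.3]
width: 0.0298
```

Call:
step_arm([
  [0,0,-0.001,0.019,0.0036,-0.034,-0.8],
  [0.001,0,-0.001,0.038,0.007,-0.067,-0.8],
  [0.001,0,-0.002,0.057,0.011,-0.101,-0.8],
  [0.002,0,-0.003,0.076,0.014,-0.135,-0.8],
  [0.002,0,-0.003,0.096,0.018,-0.169,-0.8],
  [0.002,0,-0.004,0.115,0.022,-0.202,-0.8],
  [0.003,0,-0.005,0.134,0.025,-0.236,-0.8],
  [0.003,0.001,-0.005,0.153,0.029,-0.27,-0.8],
  [0.003,0.001,-0.006,0.172,0.032,-0.303,-0.8],
  [0.004,0.001,-0.007,0.191,0.036,-0.337,-0.8],
  [0.004,0.001,-0.007,0.21,0.04,-0.371,-0.8],
  [0.005,0.001,-0.008,0.229,0.043,-0.404,-0.8],
])

```text
clock: 13.2
position: [0.5152, 0.3117, 0.0896]
tcp_rot: [0.182, 0.548, 0.796, 0.183]
force: [-1.5, -0.1, -1.9]
width: 0.03
```

Call:
step_arm([
  [0,0,-0.001,0.019,0.0036,-0.034,-0.8],
  [0.001,0,-0.001,0.038,0.007,-0.067,-0.8],
  [0.001,0,-0.002,0.057,0.011,-0.101,-0.8],
  [0.002,0,-0.003,0.076,0.014,-0.135,-0.8],
  [0.002,0,-0.003,0.096,0.018,-0.169,-0.8],
  [0.002,0,-0.004,0.115,0.022,-0.202,-0.8],
  [0.003,0,-0.005,0.134,0.025,-0.236,-0.8],
  [0.003,0.001,-0.005,0.153,0.029,-0.27,-0.8],
  [0.003,0.001,-0.006,0.172,0.032,-0.303,-0.8],
  [0.004,0.001,-0.007,0.191,0.036,-0.337,-0.8],
  [0.004,0.001,-0.007,0.21,0.04,-0.371,-0.8],
  [0.005,0.001,-0.008,0.229,0.043,-0.404,-0.8],
])

```text
clock: 14.2
position: [0.5159, 0.3121, 0.0891]
tcp_rot: [0.012, 0.94, 0.225, 0.258]
force: [-0.7, 1.6, -2.9]
width: 0.0293
```

```bash
python3 st.py
```

```text
t 14.2 [0.5159 0.3121 0.0891] q [-1.627  0.145  0.945  2.182  0.325  0.437 -0.508] w 0.0293
F world [-0.7  1.6 -2.9] tool [-1.3 -2.1  2.3] T tool [ 0.73 -1.06 -0.12]
to grasp/10cm [-0.018 -0.011  0.047] tool mm [ 0.4  0.9 -5.1]
tilt/pi [-0.0004 -0.0006 -0.0003] toolx [0.77 0.43 0.48]
```

Call:
step_arm([
  [0,0,-0.001,0.019,0.0036,-0.034,-0.8],
  [0.001,0,-0.001,0.038,0.007,-0.067,-0.8],
  [0.001,0,-0.002,0.057,0.011,-0.101,-0.8],
  [0.002,0,-0.003,0.076,0.014,-0.135,-0.8],
  [0.002,0,-0.003,0.096,0.018,-0.169,-0.8],
  [0.002,0,-0.003,0.096,0.018,-0.169,-0.8],
])

```text
clock: 14.7
position: [0.5162, 0.3121, 0.0888]
tcp_rot: [-0.067, 0.964, -0.068, 0.25]
force: [1.1, 2.3, -3.7]
width: 0.0296
```

```bash
python3 st.py
```

```text
t 14.7 [0.5162 0.3121 0.0888] q [-1.742  0.174  1.077  2.185  0.238  0.423 -1.043] w 0.0296
F world [ 1.1  2.3 -3.7] tool [-1.1 -1.7  4. ] T tool [ 0.17 -1.31 -0.04]
to grasp/10cm [-0.021 -0.01   0.05 ] tool mm [ 0.7  0.4 -5.5]
tilt/pi [-0.0006 -0.0002 -0.0004] toolx [ 0.87 -0.16  0.47]
```

Call:
step_arm([
  [0,0,0,0,0,0,0.05],
  [0,0,0,0,0,0,0.05],
  [0,0,0,0,0,0,0.05],
  [0,0,0,0,0,0,0.05],
])

```text
clock: 15.03
position: [0.5171, 0.3111, 0.0893]
tcp_rot: [-0.066, 0.964, -0.066, 0.25]
force: [-0.2, 0.2, 0.2]
width: 0.0438
```

Call:
step_arm([
  [0,0,0,-0.019,-0.0036,0.034,0.05],
  [0,0,0,-0.038,-0.007,0.067,0.05],
  [0,0,0,-0.057,-0.011,0.101,0.05],
  [0,0,0,-0.076,-0.014,0.135,0.05],
  [0,0,0,-0.096,-0.018,0.169,0.05],
  [0,0,0,-0.115,-0.022,0.202,0.05],
  [0,0,0,-0.134,-0.025,0.236,0.05],
  [0,0,0,-0.153,-0.029,0.27,0.05],
  [0,0,0,-0.172,-0.032,0.303,0.05],
  [0,0,0,-0.191,-0.036,0.337,0.05],
  [0,0,0,-0.21,-0.04,0.371,0.05],
  [0,0,0,-0.229,-0.043,0.404,0.05],
])

```text
clock: 16.03
position: [0.517, 0.3109, 0.0892]
tcp_rot: [0.119, 0.759, 0.597, 0.229]
force: [0.8, -0.3, -0.3]
width: 0.0457
```

Call:
step_arm([
  [0,0,0,-0.019,-0.0036,0.034,0.05],
  [0,0,0,-0.038,-0.007,0.067,0.05],
  [0,0,0,-0.057,-0.011,0.101,0.05],
  [0,0,0,-0.076,-0.014,0.135,0.05],
  [0,0,0,-0.096,-0.018,0.169,0.05],
  [0,0,0,-0.115,-0.022,0.202,0.05],
  [0,0,0,-0.134,-0.025,0.236,0.05],
  [0,0,0,-0.153,-0.029,0.27,0.05],
  [0,0,0,-0.172,-0.032,0.303,0.05],
  [0,0,0,-0.191,-0.036,0.337,0.05],
  [0,0,0,-0.21,-0.04,0.371,0.05],
  [0,0,0,-0.229,-0.043,0.404,0.05],
])

```text
clock: 17.03
position: [0.5171, 0.3109, 0.0892]
tcp_rot: [0.242, 0.165, 0.952, 0.089]
force: [-0.6, -0.5, -0.6]
width: 0.0453
```

```bash
python3 st.py
```

```text
t 17.0333 [0.5171 0.3109 0.0892] q [-1.296  0.113  0.588  2.172  0.459  0.462  1.702] w 0.0453
F world [-0.6 -0.5 -0.6] tool [ 0.5 -0.8  0.2] T tool [0.27 0.61 0.04]
to grasp/10cm [-0.03   0.001  0.047] tool mm [ 0.5  0.4 -5.5]
tilt/pi [ 0.0006 -0.0002  0.0003] toolx [-0.83  0.36 -0.43]
```

Call:
step_arm([
  [0,0.004,0,-0.019,-0.0036,0.034,0.05],
  [0,0.008,0,-0.038,-0.007,0.067,0.05],
  [0,0.008,0,-0.057,-0.011,0.101,0.05],
  [0,0.008,0,-0.076,-0.014,0.135,0.05],
  [0,0.008,0,-0.096,-0.018,0.169,0.05],
  [0,0.008,0,-0.096,-0.018,0.169,-0.3],
  [0,0.008,0,-0.096,-0.018,0.169,-0.8],
  [0,0.008,0,-0.096,-0.018,0.169,-0.8],
  [0,0.008,0,-0.096,-0.018,0.169,-0.8],
  [0,0.008,0,-0.096,-0.018,0.169,-0.8],
  [0,0.008,0,-0.096,-0.018,0.169,-0.8],
])

```text
clock: 17.95
position: [0.5164, 0.3118, 0.0887]
tcp_rot: [0.258, -0.126, 0.958, 0.013]
force: [-2.3, -1.1, 0.2]
width: 0.0298
```

```bash
python3 st.py
```

```text
t 17.95 [0.5164 0.3118 0.0887] q [-1.235  0.111  0.519  2.17   0.479  0.467  2.287] w 0.0298
F world [-2.3 -1.1  0.2] tool [ 2.1 -0.5 -1.4] T tool [0.07 1.14 0.06]
to grasp/10cm [-0.023 -0.008  0.051] tool mm [-0.5 -0.4 -5.6]
tilt/pi [ 0.0008 -0.0002  0.0005] toolx [-0.83 -0.24 -0.5 ]
```

Call:
step_arm([
  [0,0,-0.001,0.019,0.0036,-0.034,-0.8],
  [0.001,0,-0.001,0.038,0.007,-0.067,-0.8],
  [0.001,0,-0.002,0.057,0.011,-0.101,-0.8],
  [0.002,0,-0.003,0.076,0.014,-0.135,-0.8],
  [0.002,0,-0.003,0.096,0.018,-0.169,-0.8],
  [0.002,0,-0.004,0.115,0.022,-0.202,-0.8],
  [0.003,0,-0.005,0.134,0.025,-0.236,-0.8],
  [0.003,0.001,-0.005,0.153,0.029,-0.27,-0.8],
  [0.003,0.001,-0.006,0.172,0.032,-0.303,-0.8],
  [0.004,0.001,-0.007,0.191,0.036,-0.337,-0.8],
])

```text
clock: 18.78
position: [0.5164, 0.3121, 0.0877]
tcp_rot: [0.202, 0.448, 0.856, 0.159]
force: [-2.5, -1.2, -0.9]
width: 0.0303
```

```bash
python3 st.py
```

```text
t 18.7833 [0.5164 0.3121 0.0877] q [-1.366  0.121  0.662  2.173  0.429  0.457  1.105] w 0.0303
F world [-2.5 -1.2 -0.9] tool [ 0.5 -2.8 -0.5] T tool [ 1.09  1.15 -0.17]
to grasp/10cm [-0.024 -0.011  0.062] tool mm [-0.9  0.5 -6.6]
tilt/pi [ 0.0006 -0.0011  0.0002] toolx [-0.52  0.83 -0.2 ]
```

Call:
step_arm([
  [0,0,-0.001,0.019,0.0036,-0.034,-0.8],
  [0.001,0,-0.001,0.038,0.007,-0.067,-0.8],
  [0.001,0,-0.002,0.057,0.011,-0.101,-0.8],
  [0.002,0,-0.003,0.076,0.014,-0.135,-0.8],
])

```text
clock: 19.12
position: [0.5166, 0.3123, 0.0874]
tcp_rot: [0.158, 0.642, 0.722, 0.203]
force: [-1.3, -0.1, -0.8]
width: 0.0299
```

```bash
python3 st.py
```

```text
t 19.1167 [0.5166 0.3123 0.0874] q [-1.428  0.128  0.729  2.174  0.407  0.452  0.635] w 0.0299
F world [-1.3 -0.1 -0.8] tool [ 0.  -1.5  0.1] T tool [ 1.33  0.54 -0.25]
to grasp/10cm [-0.025 -0.013  0.064] tool mm [-0.8  0.9 -6.9]
tilt/pi [ 0.0006 -0.001   0.0002] toolx [-0.13  0.99  0.03]
```

Call:
step_arm([
  [0,0,-0.001,0.019,0.0036,-0.034,-0.8],
  [0.001,0,-0.001,0.038,0.007,-0.067,-0.8],
  [0.001,0,-0.002,0.057,0.011,-0.101,-0.8],
  [0.002,0,-0.003,0.076,0.014,-0.135,-0.8],
])

```text
clock: 19.45
position: [0.5167, 0.3125, 0.0872]
tcp_rot: [0.104, 0.798, 0.546, 0.235]
force: [-2.6, -0.1, -0.7]
width: 0.0303
```

```bash
python3 st.py
```

```text
t 19.45 [0.5167 0.3125 0.0872] q [-1.497  0.136  0.804  2.175  0.379  0.446  0.172] w 0.0303
F world [-2.6 -0.1 -0.7] tool [-1.1 -2.4 -0.6] T tool [ 1.15 -0.25 -0.09]
to grasp/10cm [-0.027 -0.014  0.067] tool mm [-0.4  1.2 -7.2]
tilt/pi [ 0.0007 -0.001   0.0003] toolx [0.29 0.92 0.26]
```

Call:
step_arm([
  [0,0,-0.001,0.019,0.0036,-0.034,-0.8],
  [0.001,0,-0.001,0.038,0.007,-0.067,-0.8],
  [0.001,0,-0.002,0.057,0.011,-0.101,-0.8],
  [0.002,0,-0.003,0.076,0.014,-0.135,-0.8],
])

```text
clock: 19.78
position: [0.5171, 0.3125, 0.0871]
tcp_rot: [0.045, 0.906, 0.336, 0.253]
force: [-2.9, -0.6, 0.5]
width: 0.0295
```

```bash
python3 st.py
```

```text
t 19.7833 [0.5171 0.3125 0.0871] q [-1.574  0.148  0.889  2.176  0.338  0.44  -0.282] w 0.0295
F world [-2.9 -0.6  0.5] tool [-2.  -1.1 -1.9] T tool [ 0.66 -1.19 -0.12]
to grasp/10cm [-0.03  -0.015  0.068] tool mm [-0.   1.1 -7.5]
tilt/pi [ 0.0009 -0.001   0.0004] toolx [0.65 0.63 0.43]
```

Call:
step_arm([
  [0,0,-0.001,0.019,0.0036,-0.034,-0.8],
  [0.001,0,-0.001,0.038,0.007,-0.067,-0.8],
  [0.001,0,-0.002,0.057,0.011,-0.101,-0.8],
])

```text
clock: 20.03
position: [0.5173, 0.3123, 0.087]
tcp_rot: [-0.002, 0.952, 0.167, 0.256]
force: [-0.8, -2.7, 1.4]
width: 0.0294
```

```bash
python3 st.py
```

```text
t 20.0333 [0.5173 0.3123 0.087 ] q [-1.636  0.161  0.959  2.176  0.293  0.435 -0.605] w 0.0294
F world [-0.8 -2.7  1.4] tool [-0.8  2.5 -1.9] T tool [-0.3  -0.92 -0.5 ]
to grasp/10cm [-0.033 -0.013  0.069] tool mm [ 0.3  0.7 -7.7]
tilt/pi [ 0.001  -0.0015  0.0004] toolx [0.81 0.32 0.49]
```

Call:
step_arm([
  [0,0,-0.001,0.019,0.0036,-0.034,-0.8],
  [0.001,0,-0.001,0.038,0.007,-0.067,-0.8],
  [0.001,0,-0.002,0.057,0.011,-0.101,-0.8],
])

```text
clock: 20.28
position: [0.5174, 0.3129, 0.0869]
tcp_rot: [-0.05, 0.967, -0.009, 0.251]
force: [-2.8, 4.7, 0.8]
width: 0.0297
```

```bash
python3 st.py
```

```text
t 20.2833 [0.5174 0.3129 0.0869] q [-1.702  0.179  1.036  2.177  0.232  0.428 -0.916] w 0.0297
F world [-2.8  4.7  0.8] tool [-2.2 -4.8 -1.7] T tool [ 0.82 -1.14 -0.47]
to grasp/10cm [-0.033 -0.019  0.069] tool mm [ 0.5  1.2 -7.8]
tilt/pi [ 0.0004 -0.0019  0.    ] toolx [ 0.87 -0.04  0.48]
```

Call:
step_arm([
  [0,0,0,0,0,0,0.05],
  [0,0,0,0,0,0,0.05],
  [0,0,0,0,0,0,0.05],
  [0,0,0,0,0,0,0.05],
])

```text
clock: 20.62
position: [0.5183, 0.3123, 0.0874]
tcp_rot: [-0.049, 0.967, -0.007, 0.252]
force: [-0.6, -0.4, -0.2]
width: 0.0437
```

Call:
step_arm([
  [0,0,0,-0.019,-0.0036,0.034,0.05],
  [0,0,0,-0.038,-0.007,0.067,0.05],
  [0,0,0,-0.057,-0.011,0.101,0.05],
  [0,0,0,-0.076,-0.014,0.135,0.05],
  [0,0,0,-0.096,-0.018,0.169,0.05],
  [0,0,0,-0.115,-0.022,0.202,0.05],
  [0,0,0,-0.134,-0.025,0.236,0.05],
  [0,0,0,-0.153,-0.029,0.27,0.05],
  [0,0,0,-0.172,-0.032,0.303,0.05],
  [0,0,0,-0.191,-0.036,0.337,0.05],
  [0,0,0,-0.21,-0.04,0.371,0.05],
  [0,0,0,-0.229,-0.043,0.404,0.05],
])

```text
clock: 21.62
position: [0.5183, 0.3119, 0.0872]
tcp_rot: [0.136, 0.721, 0.643, 0.22]
force: [-0.0, -0.1, -0.4]
width: 0.0457
```

Call:
step_arm([
  [0,0,0,-0.019,-0.0036,0.034,0.05],
  [0,0,0,-0.038,-0.007,0.067,0.05],
  [0,0,0,-0.057,-0.011,0.101,0.05],
  [0,0,0,-0.057,-0.011,0.101,0.05],
  [0,0,0,-0.057,-0.011,0.101,-0.3],
  [0,0,0,-0.057,-0.011,0.101,-0.8],
  [0,0,0,-0.057,-0.011,0.101,-0.8],
  [0,0,0,-0.057,-0.011,0.101,-0.8],
  [0,0,0,-0.057,-0.011,0.101,-0.8],
  [0,0,0,-0.057,-0.011,0.101,-0.8],
])

```text
clock: 22.45
position: [0.518, 0.3127, 0.0871]
tcp_rot: [0.173, 0.595, 0.761, 0.194]
force: [2.1, 1.2, -2.7]
width: 0.0305
```

```bash
python3 st.py
```

```text
t 22.45 [0.518  0.3127 0.0871] q [-1.403  0.128  0.7    2.174  0.432  0.449  0.737] w 0.0305
F world [ 2.1  1.2 -2.7] tool [0.8 0.7 3.5] T tool [0.56 0.56 0.07]
to grasp/10cm [-0.039 -0.017  0.067] tool mm [-0.9 -0.3 -7.9]
tilt/pi [0.0009 0.0011 0.0006] toolx [-0.23  0.97 -0.03]
```

Call:
step_arm([
  [0,0,0,0.01,0.0018,-0.017,-0.8],
  [0,0,0,0.019,0.0036,-0.034,-0.8],
  [0,0,0,0.028,0.005,-0.05,-0.8],
  [0,0,0,0.038,0.007,-0.067,-0.8],
])

```text
clock: 22.78
position: [0.5186, 0.3125, 0.0877]
tcp_rot: [0.149, 0.683, 0.683, 0.213]
force: [0.2, -0.9, 1.2]
width: 0.0302
```

```bash
python3 st.py
```

```text
t 22.7833 [0.5186 0.3125 0.0877] q [-1.436  0.131  0.736  2.174  0.42   0.448  0.504] w 0.0302
F world [ 0.2 -0.9  1.2] tool [-0.8  0.7 -1. ] T tool [ 0.74  0.29 -0.51]
to grasp/10cm [-0.046 -0.015  0.061] tool mm [-0.8 -0.9 -7.7]
tilt/pi [0.0012 0.0013 0.0008] toolx [-0.02  1.    0.09]
```

Call:
step_arm([
  [0,0,0,0.01,0.0018,-0.017,-0.8],
  [0,0,0,0.019,0.0036,-0.034,-0.8],
  [0,0,0,0.028,0.005,-0.05,-0.8],
  [0,0,0,0.038,0.007,-0.067,-0.8],
])

```text
clock: 23.12
position: [0.5187, 0.312, 0.0877]
tcp_rot: [0.122, 0.761, 0.595, 0.229]
force: [0.9, -1.3, 1.1]
width: 0.0305
```

```bash
python3 st.py
```

```text
t 23.1167 [0.5187 0.312  0.0877] q [-1.47   0.135  0.773  2.174  0.405  0.447  0.275] w 0.0305
F world [ 0.9 -1.3  1.1] tool [-0.8  1.6 -0.6] T tool [ 0.35 -0.08 -0.46]
to grasp/10cm [-0.046 -0.01   0.061] tool mm [-0.6 -0.9 -7.7]
tilt/pi [0.0015 0.001  0.001 ] toolx [0.19 0.96 0.2 ]
```

Call:
step_arm([
  [0,0,0,0,0,0,0.05],
  [0,0,0,0,0,0,0.05],
  [0,0,0,0,0,0,0.05],
  [0,0,0,0,0,0,0.05],
  [-0.1,-0.02,0.175,0,0,0,0.05],
  [-0.2,-0.037,0.35,0,0,0,0.05],
  [-0.3,-0.056,0.53,0,0,0,0.05],
  [-0.4,-0.075,0.7,0,0,0,0.05],
  [-0.5,-0.094,0.88,0,0,0,0.05],
])

```text
clock: 23.87
position: [0.4673, 0.3025, 0.1756]
tcp_rot: [0.122, 0.76, 0.596, 0.229]
force: [-0.7, 0.7, 0.5]
width: 0.0459
```

Call:
step_arm([
  [-0.3,0.1,0.3,0,0,0,0.05],
  [-0.6,0.2,0.5,0,0,0,0.05],
  [-0.9,0.3,0.6,0,0,0,0.05],
  [-0.9,0.3,0.6,0,0,0,0.05],
  [-0.9,0.3,0.6,0,0,0,0.05],
])

```text
clock: 24.28
position: [0.3764, 0.3346, 0.2361]
tcp_rot: [0.122, 0.759, 0.597, 0.23]
force: [0.9, -0.8, -0.3]
width: 0.0458
```

```bash
python3 st.py; python3 - <<'E'
from ov import *
for n,a,z in(("side",(225,150,60,75),8),("top",(215,165,95,65),8)):
    im=manip.grab_frame(n);cv2.imwrite(f"pics/{n}6.png",im[:,:,::-1])
    x,y,w,h=a; c=np.uint8(255*(cv2.resize(im[y:y+h,x:x+w,::-1],None,fx=z,fy=z,interpolation=cv2.INTER_CUBIC)/255.)**2.2)
    for i in range(0,w,5): cv2.putText(c,str(x+i),(i*z,8),0,.3,(0,255,255)); cv2.line(c,(i*z,0),(i*z,h*z),(0,90,90),1)
    for i in range(0,h,5): cv2.putText(c,str(y+i),(0,i*z+8),0,.3,(0,255,255)); cv2.line(c,(0,i*z),(w*z,i*z),(0,90,90),1)
    cv2.imwrite(f"pics/{n}6z.png",c)
E
```

```text
t 24.2833 [0.3764 0.3346 0.2361] q [-1.472 -0.297  0.362  2.174  0.628  1.    -0.055] w 0.0458
F world [ 0.9 -0.8 -0.3] tool [-0.7  0.9  0.7] T tool [ 0.54 -0.25  0.03]
to grasp/10cm [ 1.377 -0.236 -1.423] tool mm [-26.8  57.8 188.9]
tilt/pi [0.0005 0.001  0.0004] toolx [0.18 0.96 0.2 ]
```

View pics/side6z.png

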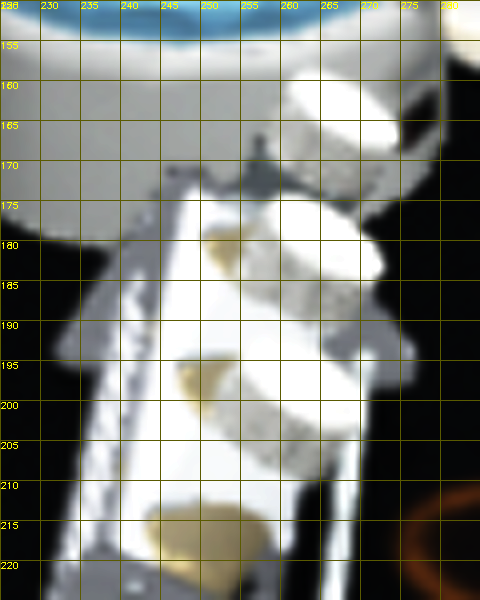

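View pics/top6.png

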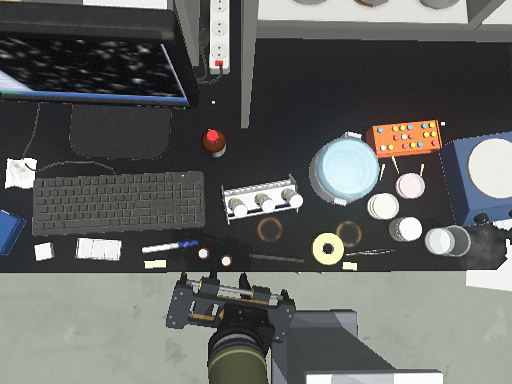

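Call:
step_arm([
  [0.2,0,0,0,0,0,0.05],
  [0.4,0,0,0,0,0,0.05],
  [0.4,0,0,0,0,0,0.05],
  [0.4,0,0,0,0,0,0.05],
])

```text
clock: 24.72
position: [0.4195, 0.3309, 0.2341]
tcp_rot: [0.123, 0.762, 0.594, 0.227]
force: [-0.2, -0.2, -0.5]
width: 0.0459
```

```bash
python3 st.py; python3 - <<'E'
from tgt import *
for h in(0,.0063): print(h,proj("side",captop(p,.062,h))+.5)
print(proj("side",captop(p,0,0))+.5, proj("side",captop(p,-.062,0))+.5)
a=cv2.imread("pics/top0.png").astype(int);b=cv2.imread("pics/top6.png").astype(int)
for nm,(x,y) in dict(bottle=(213,140),v1=(203,253),v2=(226,260),pen=(276,258)).items():
    t=b[y-14:y+14,x-25:x+25].astype(np.uint8);r=cv2.matchTemplate(a[y-20:y+20,x-31:x+31].astype(np.uint8),t,cv2.TM_CCOEFF_NORMED)
    print(nm,cv2.minMaxLoc(r)[1],np.subtract(cv2.minMaxLoc(r)[3],(6,6)))
E
```

```text
t 24.7167 [0.4195 0.3309 0.2341] q [-1.457 -0.242  0.45   2.131  0.609  0.945  0.031] w 0.0459
F world [-0.2 -0.2 -0.5] tool [-0.3 -0.4  0.4] T tool [ 0.63 -0.24  0.01]
to grasp/10cm [ 0.946 -0.199 -1.402] tool mm [-29.2  21.4 166.4]
tilt/pi [0.0025 0.0002 0.0015] toolx [0.19 0.96 0.2 ]
0 [[263.4918962  197.20569915]]
0.0063 [[265.27600896 194.73880846]]
[[265.93573564 179.16056523]] [[268.112791   163.08534569]]
bottle 0.9960806965827942 [0 0]
v1 0.9857445359230042 [0 0]
v2 0.9639447331428528 [0 0]
pen 0.9599839448928833 [0 0]
```

```bash
python3 -c "
from plant import manip
print(manip.close_job())"
```

```text
the job is handed in; nothing more can be done
None
```

I screwed the loose cap, on the left-hand tube (y = +62 mm in the rack's frame), down to its stop in three clockwise strokes. They came to about 580° in all. I then let go, backed off along the tube and handed the job in at about 25 s.

- **At the stop:** The turning torque rose from about 0.1–0.25 N m to a steady 0.5 N m. After re-gripping and turning about 30° more, the pads slipped at the same torque.
- **Cap height:** The tool followed the cap about 7 mm down the tube. In the last side picture its top face had moved about (-2.6, +3.0) px, against (-1.8, +2.5) px predicted. The pixel reading is coarse, about 1 px or 2 mm, so the torque is the stronger evidence.
- **Other caps:** The other two caps look unchanged in the pictures and were not gripped. Their angles could not be measured directly.
- **Things round the rack:** The bottle, both vials and the pen matched the first top picture with 0 px shift.
- **At hand-in:** The gripper was clear of everything and the force reading was about zero.
- **Near a limit:** While backing off, joint 2 briefly read -0.297 rad against its -0.3 limit. I moved it back to -0.242 before handing in.

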